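Shut the tube rack and hold it square in the scanner's corner

ROBOT

A 7-joint arm with a two-finger parallel gripper is mounted at the origin on the work surface. World frame = base frame: x ahead of the robot, y to its left, z up, the work surface at z = 0. Lengths are in m, angles in rad, forces in N, time in s.
With the tool pointing down it reaches from about 0.4 to 0.875 m from the base axis. Payload 19.3 kg.
Tool frame: the origin (TCP) lies at the very end of the fingers, on their centre line; the grasp point (between the pads) lies 19 mm behind it; z points along the fingers, y is the direction in which the jaws open and shut (so a half turn about z gives the same grasp; the last joint's range is limited). The gripper opens to 85 mm and grips with 20 to 120 N. Pads are 22 mm wide; open, the fingers measure 114 mm over their backs; the gripper's body (76 mm by 85 mm) begins 54 mm behind the grasp point. The pads swing forward as they close: fully open they stand 13 mm farther back than shut.
Start: joints at [-1.21, 0.521, -0.036, 1.599, 0.021, 1.021, -0.113], TCP at [0.261, 0.568, 0.231] pointing down, gripper open.
Joint ranges: [-2.91, 2.91], [-0.3, 2.13], [-1.5, 1.42], [0.17, 2.43], [-1.26, 4.41], [0.16, 1.93], [-2.52, 2.52]. Speed limits (rad/s): [1.89, 1.89, 2.39, 2.39, 3.01, 3.01, 3.01].

INTERFACE

Orientations are given as [roll, pitch, yaw] about the fixed x, y, z axes, in that order (R = Rz(yaw) Ry(pitch) Rx(roll)).
In Python, from workcell import bot gives the robot as it stands.
- The arm moves only by the tool carry_out, never from a script. Its argument "targets" is a list of rows, each a list of 7 numbers: the shift along the tool's x, y, z in mm, then the turn, a rotation vector about the tool's x, y, z in units of 6 degrees (1.0 is 6 degrees), then the closure in counts, from 0 (fully open) to 255 (shut). A call has 1 to 5 rows; each row shifts and turns the commanded pose from where the row before left it, along the tool's axes as they then stand; what a row does not reach is not made up. A row lasts 1/12 s, in which the tool goes at most 41.7 mm and 7.16 degrees, less where a joint would pass 70% of its speed; a pose out of reach is approached as far as the arm can. A call is refused whole if a number of a shift passes 41.7 or a number of a turn 1, either way. A call with a gripper value outside its range is refused whole. The fingers move at their own pace and stop on an object; "force" is the grip in N (left out, the last holds). Time passes only in rows, so rows that do not move let the fingers close. It gives the time, the measured TCP pose, the force and the opening at its end, in the units of the state.
- bot.observe(): the state, without advancing time (a new reading comes with each control period).
- bot.grab_frame(name): name is "side" or "top" or "wrist"; returns a dict with "color" (420x560x3 uint8, red, green, blue), "z_map" (420x560 float32, m along the optical axis (not along the pixel's ray), 0 where there is no reading), "K" (3x3 intrinsics, pixels), "cam_to_world" (4x4, takes a point from camera to world coordinates); the wrist camera has in their place "T_tool_cam" (4x4, takes a point from camera to tool coordinates, whose origin is the TCP and whose axes are the flange's). Camera axes: x right, y down, z forward; pixel columns grow to the right and rows downward; lengths in m; the calibration is good to about 2 mm. The wrist camera is an equidistant fisheye: a pixel r from the principal point sees the ray r / f radians off the axis. A picture is of the moment at which its call begins: read the wrist's pose just before it.
- bot.job_done(): hands the job in, once; it reports no verdict.
The state is a dict: "clock": time; "qpos": joint angles; "qd": joint speeds; "joint_efforts": joint torques, N m; "position": TCP position; "tool_rot": TCP orientation; "force": force on the tool from outside, world axes, zero at the start; "moment": the same for the moment, N m; "grip_width": finger opening in m.
Only numpy, scipy, OpenCV 4.12 (cv2) and the standard library are available. Lean on these libraries where they do the work, as an engineer would, in place of code of your own. Each camera call takes 0.05 s, during which the arm holds its last target. There are 200 camera calls.

TASK

The loaded tube rack on the code scanner is ready to be read: shut its hinged lid fully, then slide the rack over the glass into the corner between the two low metal stops, until its long side lies flat against the long stop and its short side flat against the short stop. Finish while still holding it there, pressed firmly against both stops at once and lying flat on the glass, because it must stay square during the scan. Leave the bottle, the jar and the well plate where they stand.

Things in the scene. Friction and masses are not known exactly. Their poses are not given: they have to be found in the camera images.
- scanner: Flat pale desktop code scanner that does not move: 240 mm (own x) by 300 mm (own y), level top 60 mm above the bench with a dark glass window flush in it. Origin at the centre of its underside; z up. Two dark metal stops, 10 mm high and 10 mm thick, stand on top near its +x and +y edges and form an inside corner (stop_corner).
- stop_corner (a point): Point on the scanner's top where the faces of the two stops would meet, 95 mm (x) and 125 mm (y) from the scanner's centre, 60 mm above the bench; axes as the scanner's. The face of the long stop is the plane x = 0 of this frame, that of the short stop y = 0; the free top lies towards -x and -y.
- long_stop: Long stop, 150 mm along the scanner's y, 10 mm thick in x, 10 mm high, running along the scanner's +x edge; its rack-side face looks to the scanner's -x. Origin at the centre of its underside.
- short_stop: Short stop, 110 mm along the scanner's x, 10 mm thick in y, 10 mm high, across the scanner's +y end; its rack-side face looks to the scanner's -y. Origin at the centre of its underside.
- rack: Loose pale tube rack on the scanner's top. Foot 85.5 mm (own x) by 127.8 mm (own y), 12 mm high; above it the body is 2 mm slimmer all round, up to the lid at 34 mm; 24 dark capped tubes fixed in it reach 46 mm. Lid shut: 52 mm high; 0.25 to 0.5 kg; slides easily (friction about 0.3). Origin: centre of underside, z up. Its +x long side belongs on the long stop, its +y short side on the short stop.
- rack_corner (a point): The rack's bottom corner at its own +x, +y (42.75 mm and 63.9 mm from its origin), the one that belongs in the stop corner; axes as the rack's.
- lid_hinge (a point): Middle of the lid's hinge line, which runs along the rack's own y, 40.5 mm to +x of the rack's origin and 34 mm above its underside; axes as the rack's.
- rack_lid (a joint): Opening angle of the lid in rad: 0 fully shut, 1.57 upright, 1.9 leaning back to the rack's +x against its stop. A stiff hinge: the lid stays at any angle and moves under about 0.5 N at its edge; it has no catch.
- lid_top (a point): Centre of the outer face of the lid, a frosted grey tray 81 mm (hinge to free edge) by 123 mm (along the hinge), 18 mm deep. Shut, this point lies 40.5 mm to the rack's -x of the hinge and 18 mm above it; it turns with the lid. A thumb tab 5.5 mm long stands out of the middle of the free edge.
- reagent_bottle: Bystander: amber bottle, 52 mm across, 105 mm high, standing on the bench beside the scanner. Origin at the centre of its underside.
- sample_jar: Bystander: white jar, 54 mm across, 62 mm high, standing on the bench at the scanner's other end. Origin at the centre of its underside.
- well_plate: Bystander: pale 96-well plate, 85.5 by 127.8 by 14 mm, lying on the bench beyond the scanner. Origin at the centre of its underside.
There are look-alikes about, which are no part of the job. Of the things that look like the rack, the middle-sized one is meant.

How it is judged:
By the outcome, as a careful person would: the job done as asked, in the order asked, and still so for the second after the job is handed in, while the arm keeps its last pose, push and grip.
It also fails if it takes over 64 s, if anything falls off the work surface, if the arm or the gripper's body presses on something with over 40 N, if the wrist force passes 120 N, or if a joint passes its speed limit or range.

## Working session

There is one attempt and no reset: what is moved stays moved. The work goes in short steps, Python scripts to look and compute and a tool call to move; the robot and the scene stay as the last step left them, time stands still between calls to the robot, and variables do not carry over. Pictures are saved under pics/ and viewed, about 8 in all and at most 12, crops included, and the job is handed in when it is done.

Besides the shell and the picture viewer there is one more tool, called after ">>>" by a JSON object that holds its "op" and its "data", one argument or row to a line. carry_out: Moves the arm, as the interface text tells. Its arguments: {"type":"object","properties":{"targets":{"type":"array","items":{"type":"array","items":{"type":"number"}}},"force":{"type":"number"}},"required":["targets"]}

```bash
ls; mkdir -p pics; python3 - <<'E'
from workcell import bot
import cv2,numpy as np
s=bot.observe();print({k:np.round(v,3).tolist() for k,v in s.items()})
for n in("top","side"):
    f=bot.grab_frame(n);cv2.imwrite(f"pics/{n}0.png",f["color"][...,::-1]);np.savez(f"pics/{n}0.npz",**f)
    print(f["K"].round(1).tolist(),f["cam_to_world"].round(3).tolist())
E
```

```text
pics
{'clock': 0.0, 'qpos': [-1.21, 0.522, -0.036, 1.6, 0.021, 1.021, -0.113], 'qd': [0.001, 0.001, 0.0, -0.0, 0.0, -0.001, 0.002], 'joint_efforts': [-0.001, -92.71, 1.979, -36.992, 0.018, 0.008, -0.0], 'position': [0.261, 0.568, 0.231], 'tool_rot': [-3.141, 0.0, 2.711], 'force': [-0.278, 0.448, -0.49], 'moment': [-0.007, -0.02, 0.001], 'grip_width': 0.085}
[[540.2, 0.0, 274.0], [0.0, 540.2, 209.4], [0.0, 0.0, 1.0]] [[-0.02, -0.988, 0.153, 0.304], [-1.0, 0.022, 0.008, 0.037], [-0.012, -0.153, -0.988, 1.455], [0.0, 0.0, 0.0, 1.0]]
[[472.6, 0.0, 278.2], [0.0, 472.6, 210.3], [0.0, 0.0, 1.0]] [[0.999, 0.002, 0.044, 0.463], [-0.037, -0.527, 0.849, -1.056], [0.025, -0.85, -0.526, 0.755], [0.0, 0.0, 0.0, 1.0]]
```

View pics/top0.png

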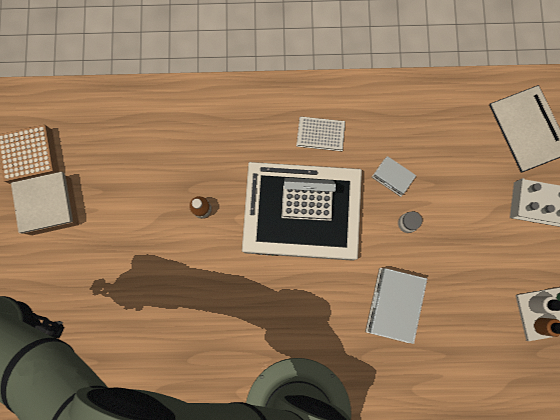

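View pics/side0.png

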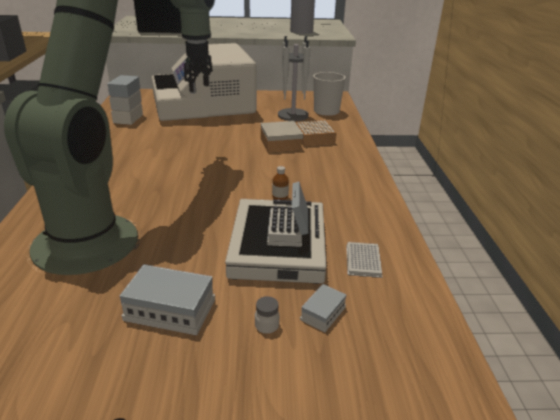

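The top view shows the scanner at px (303,210), with its long stop at the top (world +x) and its short stop at the left (world +y). The rack is at (307,200) with its lid upright on the far side. The bottle is at (200,206), the jar at (411,221) and the plate at (321,133). The side view agrees.

```bash
cat > h.py <<'E'
import numpy as np,cv2
def world(f):
    z=f["z_map"];v,u=np.mgrid[:z.shape[0],:z.shape[1]];K=f["K"]
    p=np.stack([(u-K[0,2])/K[0,0]*z,(v-K[1,2])/K[1,1]*z,z],-1);T=f["cam_to_world"]
    return p@T[:3,:3].T+T[:3,3]
def ray(f,u,v,h):
    K,T=f["K"],f["cam_to_world"];d=T[:3,:3]@np.array([(u-K[0,2])/K[0,0],(v-K[1,2])/K[1,1],1]);o=T[:3,3]
    return o+d*(h-o[2])/d[2]
def rect(P):
    c,s,a=cv2.minAreaRect((P[:,:2]*1000).astype(np.float32));return np.round(c,1),np.round(s,1),round(a,2)
E
python3 - <<'E'
from h import *
f=dict(np.load("pics/top0.npz"));W=world(f);c=f["color"].astype(int)
box=np.zeros(W.shape[:2],bool);box[155:265,238:368]=1
def r(n,m):
    P=W[m&box];print(n,len(P),rect(P),P[:,2].mean().round(4))
z=W[...,2]
r("scanner top",(z>.052)&(z<.066))
r("z>.064-.076",(z>.065)&(z<.076))
r("body/tubes",(z>.09)&(z<.112))
r("lid up",(z>.125))
print(z[box].max())
g=c.sum(2)
m=(g>330)&(z>.05)&(z<.068);r("pale top",m)
# dark stops on pale frame
for n,(a,b,cc,d) in dict(long=(163,176,258,322),short=(170,220,247,260)).items():
    mm=np.zeros_like(box);mm[a:b,cc:d]=1;mm&=(g<250);v,u=np.nonzero(mm);P=np.array([ray(f,x,y,.07)for x,y in zip(u,v)]);print(n,rect(P),z[mm].mean())
cv2.imwrite("pics/crop.png",cv2.resize(f["color"][150:270,230:380,::-1],None,fx=5,fy=5,interpolation=cv2.INTER_CUBIC))
for n,(a,b,cc,d) in dict(bottle=(190,222,183,220),jar=(205,240,393,428),plate=(112,155,290,350),block=(150,200,370,420)).items():
    q=W[a:b,cc:d].reshape(-1,3);q=q[q[:,2]>.008];print(n,q.min(0).round(3),q.max(0).round(3))
E
```

```text
scanner top 7717 (array([518.1, -22.8]), array([300.5, 241.1]), 84.84) 0.0602
z>.064-.076 917 (array([517. , -21.7]), array([294.4, 235.7]), 84.43) 0.0684
body/tubes 1295 (array([542.5, -36.2]), array([124. ,  99.7]), 85.29) 0.0988
lid up 567 (array([442. , -31.7]), array([122. , 283.3]), 86.87) 0.2997
1.454782271282971
pale top 3957 (array([518.3, -23.2]), array([300.5, 241.3]), 85.11) 0.0603
long (array([619.1,   7.3]), array([146.8,  21.5]), 88.7) 0.07001832879159453
short (array([553.5,  98.7]), array([ 23.3, 119.1]), 89.09) 0.06650117211054378
bottle [0.304 0.037 0.008] [0.568 0.282 1.455]
jar [ 0.304 -0.362  0.008] [0.528 0.037 1.455]
plate [ 0.304 -0.162  0.008] [0.792 0.037 1.455]
block [ 0.304 -0.341  0.008] [0.668 0.037 1.455]
```

View pics/crop.png

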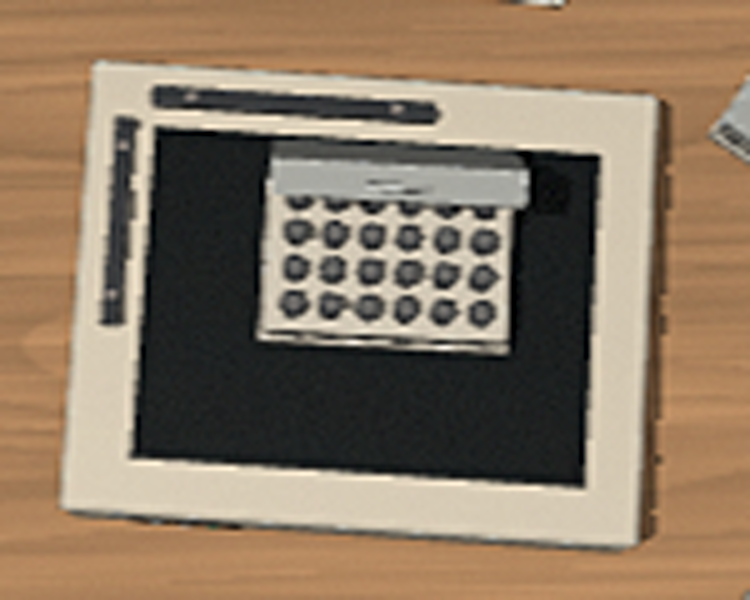

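```bash
python3 - <<'E'
from h import *
f=dict(np.load("pics/top0.npz"));W=world(f);z=W[...,2]
box=np.zeros(z.shape,bool);box[175:225,275:345]=1
P=W[box&(z>.115)&(z<.2)];print("lid",len(P),rect(P),P[:,2].max(), P[P[:,2]>.165].mean(0))
P=W[box&(z>.09)&(z<.11)];print("body",len(P),rect(P))
for u,v in((281.6,218),(331.6,220.4)):print("foot corner",ray(f,u,v,.066).round(4))
a=np.radians(-5);R=lambda x,y:np.array([518.2+x*np.cos(a)-y*np.sin(a),-23+x*np.sin(a)+y*np.cos(a)])
print("stop corner",R(95,125))
s=dict(np.load("pics/side0.npz"));W=world(s);z=W[...,2];x,y=W[...,0],W[...,1]
m=(x>.45)&(x<.68)&(y>-.13)&(y<.06)&(z>.1)&(z<.2);P=W[m]
for lo in(.1,.115,.13,.145,.16):
    q=P[(P[:,2]>=lo)&(P[:,2]<lo+.015)];print(lo,len(q),q.min(0).round(3),q.max(0).round(3))
E
```

```text
lid 533 (array([567.3, -38.5]), array([123. ,  39.1]), 85.22) 0.18230460318938135 [ 0.55789131 -0.03820092  0.17373516]
body 1254 (array([542.5, -36.2]), array([124. ,  99.7]), 85.29)
foot corner [0.4957 0.0294 0.066 ]
foot corner [ 0.4866 -0.0999  0.066 ]
stop corner [623.73296416  93.2445417 ]
0.1 458 [ 0.5   -0.107  0.1  ] [0.595 0.015 0.115]
0.115 86 [ 0.56  -0.107  0.115] [0.591 0.016 0.13 ]
0.13 85 [ 0.557 -0.105  0.131] [0.586 0.014 0.144]
0.145 84 [ 0.551 -0.105  0.145] [0.581 0.016 0.16 ]
0.16 194 [ 0.546 -0.106  0.16 ] [0.577 0.024 0.175]
```

The scanner's yaw is about -5° and the stop corner is near (624, 93) mm. The rack's centre is near (534, -39) mm at about -4.7°, and the lid is at about 78°. First I move above a point behind the lid with the fingers closed.

>>> {"op": "carry_out", "data": {
  "targets": [
    [-29,-20,0,0,0,0,255],
    [-29,-20,0,0,0,0,255],
    [-29,-20,0,0,0,0,255],
    [-29,-20,0,0,0,0,255],
    [-29,-20,0,0,0,0,255]
  ],
  "force": 40
}}

```text
clock: 0.52
position: [0.3514, 0.4148, 0.2311]
tool_rot: [-3.141, -0.0, 2.711]
force: [0.1, -0.0, 0.7]
grip_width: 0.0252
```

>>> {"op": "carry_out", "data": {
  "targets": [
    [-29,-20,0,0,0,0,255],
    [-29,-20,0,0,0,0,255],
    [-29,-20,0,0,0,0,255],
    [-29,-20,0,0,0,0,255],
    [-29,-20,0,0,0,0,255]
  ]
}}

```text
clock: 0.93
position: [0.4414, 0.2634, 0.2312]
tool_rot: [-3.141, -0.0, 2.711]
force: [1.7, 0.6, 0.3]
grip_width: 0.0001
```

>>> {"op": "carry_out", "data": {
  "targets": [
    [-29,-20,0,0,0,0,255],
    [-29,-20,0,0,0,0,255],
    [-29,-20,0,0,0,0,255],
    [-29,-20,0,0,0,0,255],
    [-29,-20,0,0,0,0,255]
  ]
}}

```text
clock: 1.35
position: [0.5314, 0.1119, 0.2312]
tool_rot: [-3.141, -0.0, 2.711]
force: [1.0, 1.5, 0.5]
grip_width: -0.0001
```

>>> {"op": "carry_out", "data": {
  "targets": [
    [-29,-20,0,0,0,0,255],
    [-29,-20,0,0,0,0,255],
    [-29,-20,0,0,0,0,255],
    [-29,-20,0,0,0,0,255],
    [-29,-20,0,0,0,0,255]
  ]
}}

```text
clock: 1.77
position: [0.6214, -0.0394, 0.2311]
tool_rot: [-3.141, -0.0, 2.711]
force: [0.3, -0.1, 0.7]
grip_width: 0.0
```

>>> {"op": "carry_out", "data": {
  "targets": [
    [0,0,0,0,0,1,255],
    [0,0,0,0,0,1,255],
    [0,0,0,0,0,1,255],
    [0,0,0,0,0,1,255],
    [0,0,0,0,0,1,255]
  ]
}}

```text
clock: 2.18
position: [0.6208, -0.0379, 0.2309]
tool_rot: [-3.141, -0.0, 2.182]
force: [-0.1, 0.1, -0.2]
grip_width: -0.0003
```

>>> {"op": "carry_out", "data": {
  "targets": [
    [0,0,0,0,0,1,255],
    [0,0,0,0,0,1,255],
    [0,0,0,0,0,1,255],
    [0,0,0,0,0,1,255],
    [0,0,0,0,0,1,255]
  ]
}}

```text
clock: 2.6
position: [0.6208, -0.0377, 0.231]
tool_rot: [-3.141, -0.0, 1.658]
force: [-0.4, 0.8, 0.2]
grip_width: -0.0002
```

>>> {"op": "carry_out", "data": {
  "targets": [
    [0,0,0,0,0,1,255],
    [0,0,0,0,0,1,255],
    [0,0,0,0,0,0,255]
  ]
}}

```text
clock: 2.85
position: [0.6208, -0.0376, 0.2309]
tool_rot: [-3.141, 0.0, 1.449]
force: [-0.3, -0.7, 1.3]
grip_width: 0.0003
```

>>> {"op": "carry_out", "data": {
  "targets": [
    [0,0,35,0,0,0,255],
    [0,0,34,0,0,0,255],
    [0,-12,0,0,0,0,255],
    [0,-10,0,0,0,0,255],
    [0,0,0,0,0,0,255]
  ]
}}

```text
clock: 3.27
position: [0.5974, -0.0352, 0.1616]
tool_rot: [-3.139, 0.0, 1.458]
force: [-0.6, -0.2, 0.5]
grip_width: 0.0002
```

```bash
python3 - <<'E'
from h import *
from workcell import bot
print(bot.observe()["position"])
f=bot.grab_frame("side");cv2.imwrite("pics/s1.png",cv2.resize(f["color"][130:290,200:400,::-1],None,fx=4,fy=4,interpolation=cv2.INTER_CUBIC))
E
```

```text
[ 0.59744574 -0.03520157  0.16158615]
```

View pics/s1.png

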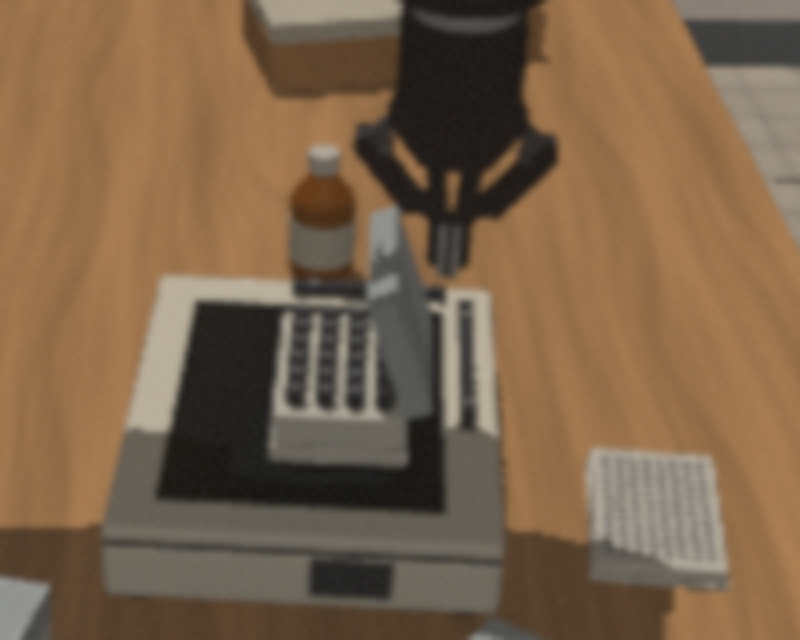

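The picture shows the closed fingertip at (450,255), behind the lid at (400,300). The lid leans slightly towards the tubes. Next I sweep it shut along its arc.

>>> {"op": "carry_out", "data": {
  "targets": [
    [0,-7,0,0,0,0,255],
    [0,-8,0.5,0,0,0,255],
    [0,-8,0.5,0,0,0,255],
    [0,-9,2,0,0,0,255],
    [0,-9,3,0,0,0,255]
  ]
}}

```text
clock: 3.73
position: [0.5577, -0.0304, 0.1566]
tool_rot: [3.141, -0.0, 1.455]
force: [0.7, -0.5, 0.3]
grip_width: 0.0
```

>>> {"op": "carry_out", "data": {
  "targets": [
    [0,-8,5,0,0,0,255],
    [0,-8,5,0,0,0,255],
    [0,-6,6.5,0,0,0,255],
    [0,-6,7,0,0,0,255],
    [0,-3,5.5,0,0,0,255]
  ]
}}

```text
clock: 4.15
position: [0.5266, -0.0267, 0.1264]
tool_rot: [-3.141, 0.0, 1.454]
force: [0.2, 0.7, 0.5]
grip_width: -0.0003
```

>>> {"op": "carry_out", "data": {
  "targets": [
    [0,-2,5,0,0,0,255],
    [0,-1,4,0,0,0,255],
    [0,0,2,0,0,0,255],
    [0,0,1,0,0,0,255],
    [0,0,0,0,0,0,255]
  ]
}}

```text
clock: 4.57
position: [0.5248, -0.0266, 0.1151]
tool_rot: [-3.142, 0.0, 1.454]
force: [-0.3, 1.2, -1.0]
grip_width: 0.0002
```

>>> {"op": "carry_out", "data": {
  "targets": [
    [0,0,1.5,0,0,0,255],
    [0,0,1.5,0,0,0,255],
    [0,0,0,0,0,0,255]
  ]
}}

```text
clock: 4.82
position: [0.5247, -0.0265, 0.1122]
tool_rot: [3.141, 0.0, 1.454]
force: [-1.3, 0.1, 0.3]
grip_width: 0.0004
```

>>> {"op": "carry_out", "data": {
  "targets": [
    [0,0,1,0,0,0,255],
    [0,0,1,0,0,0,255],
    [0,0,0,0,0,0,255]
  ]
}}

```text
clock: 5.07
position: [0.5248, -0.0265, 0.1116]
tool_rot: [3.141, -0.001, 1.454]
force: [-9.6, 2.6, 31.8]
grip_width: 0.0001
```

The lid is shut: contact at 111.6 mm against an expected 112 mm, with 32 N down. Next I lift, turn diagonal, half-open the jaws and move to the rack's free corner.

>>> {"op": "carry_out", "data": {
  "targets": [
    [0,0,-15,0,0,0,255],
    [0,0,-30,0,0,0,75],
    [0,0,-25,0,0,1,75],
    [0,0,0,0,0,1,75],
    [0,0,0,0,0,1,75]
  ]
}}

```text
clock: 5.48
position: [0.5254, -0.0264, 0.1818]
tool_rot: [3.139, -0.002, 1.135]
force: [-0.5, 0.7, -0.1]
grip_width: 0.0483
```

>>> {"op": "carry_out", "data": {
  "targets": [
    [0,0,0,0,0,1,75],
    [0,0,0,0,0,1,75],
    [0,0,0,0,0,1,75],
    [0,0,0,0,0,1,75],
    [0,0,0,0,0,0.2,75]
  ]
}}

```text
clock: 5.9
position: [0.5246, -0.0263, 0.1803]
tool_rot: [3.142, 0.0, 0.695]
force: [-0.4, 0.9, 0.1]
grip_width: 0.0601
```

>>> {"op": "carry_out", "data": {
  "targets": [
    [-25,9,0,0,0,0,75],
    [-25,9,0,0,0,0,75],
    [-25,9,0,0,0,0,75],
    [-14,6,0,0,0,0,75],
    [0,0,0,0,0,0,75]
  ]
}}

```text
clock: 6.32
position: [0.4763, -0.112, 0.1807]
tool_rot: [3.141, 0.0, 0.699]
force: [0.7, -0.6, -0.2]
grip_width: 0.0601
```

```bash
python3 - <<'E'
from h import *
from workcell import bot
s=bot.observe();print(s["position"],s["tool_rot"],s["grip_width"],s["force"])
f=bot.grab_frame("top");np.savez("pics/top1.npz",**f);g=bot.grab_frame("side");np.savez("pics/side1.npz",**g)
c=lambda f,r:cv2.resize(f["color"][r[0]:r[1],r[2]:r[3],::-1],(400,400),interpolation=cv2.INTER_CUBIC)
cv2.imwrite("pics/c1.png",np.hstack([c(f,(150,270,240,360)),c(g,(160,300,210,350))]))
E
```

```text
[ 0.47634486 -0.11196081  0.18069705] [3.14112002e+00 1.76420249e-04 6.98985577e-01] 0.06014027597513087 [ 0.73000662 -0.56936522 -0.1976634 ]
```

View pics/c1.png

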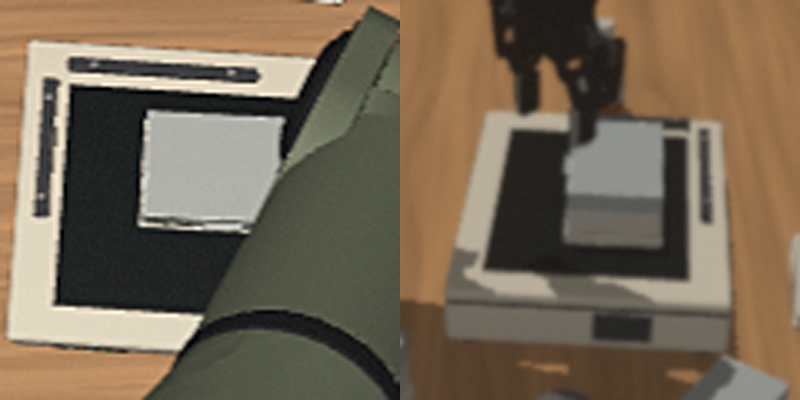

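The top crop shows the lid shut, with its corners at (145,110) and (283,118). The side crop shows the rack shut at (613,180), with the fingers above its -x side. Now I measure the rack again.

```bash
python3 - <<'E'
from h import *
for n,b in(("top1",(175,222,275,330)),("side1",(195,260,260,310))):
    f=dict(np.load(f"pics/{n}.npz"));W=world(f);z=W[...,2]
    m=np.zeros(z.shape,bool);m[b[0]:b[1],b[2]:b[3]]=1;m&=(z>.105)&(z<.119)&(f["color"].sum(2)>330)
    P=W[m];print(n,len(P),rect(P),P.min(0).round(4),P.max(0).round(4),P[:,2].mean())
    print(cv2.boxPoints(cv2.minAreaRect((P[:,:2]*1000).astype(np.float32))).round(1).tolist())
E
```

```text
top1 1198 (array([532.9, -25.2]), array([102.5,  86.3]), 85.59) [ 0.4888 -0.0794  0.1051] [0.5787 0.0284 0.1189] 0.1121939879333096
[[486.0, -73.0], [572.0, -79.5999984741211], [579.9000244140625, 22.600000381469727], [493.8999938964844, 29.200000762939453]]
side1 750 (array([533.5, -38.4]), array([125.6,  83.4]), 85.61) [ 0.4908 -0.1016  0.1051] [0.5791 0.0218 0.1162] 0.11188335845642465
[[487.1000061035156, -97.9000015258789], [570.2999877929688, -104.30000305175781], [579.9000244140625, 21.0], [496.70001220703125, 27.399999618530273]]
```

>>> {"op": "carry_out", "data": {
  "targets": [
    [0,0,35,0,0,0,75],
    [0,0,35,0,0,0,75],
    [0,0,30,0,0,0,75],
    [0,0,12,0,0,0,75],
    [0,0,0,0,0,0,75]
  ],
  "force": 80
}}

```text
clock: 6.83
position: [0.4768, -0.108, 0.0658]
tool_rot: [-3.139, 0.003, 0.702]
force: [-0.7, 0.3, -0.1]
grip_width: 0.0601
```

>>> {"op": "carry_out", "data": {
  "targets": [
    [0,0,2,0,0,0,75],
    [0,0,2,0,0,0,75],
    [0,0,0,0,0,0,75]
  ]
}}

```text
clock: 7.08
position: [0.4785, -0.1088, 0.065]
tool_rot: [3.141, -0.001, 0.701]
force: [0.3, -1.0, 0.4]
grip_width: 0.0602
```

```bash
python3 - <<'E'
from h import *
from workcell import bot
s=bot.observe();print(s["position"],s["tool_rot"],s["grip_width"],s["force"])
f=bot.grab_frame("wrist");g=bot.grab_frame("side")
W=world(g)
c=cv2.resize(g["color"][170:280,230:340,::-1],(400,400),interpolation=cv2.INTER_CUBIC)
cv2.imwrite("pics/w2.png",np.hstack([cv2.resize(f["color"][...,::-1],(400,400)),c]))
E
```

```text
[ 0.47852564 -0.10876419  0.06501997] [ 3.14068252e+00 -1.12049947e-03  7.01207003e-01] 0.060249203341041474 [ 0.25752691 -1.01792729  0.43091129]
```

View pics/w2.png

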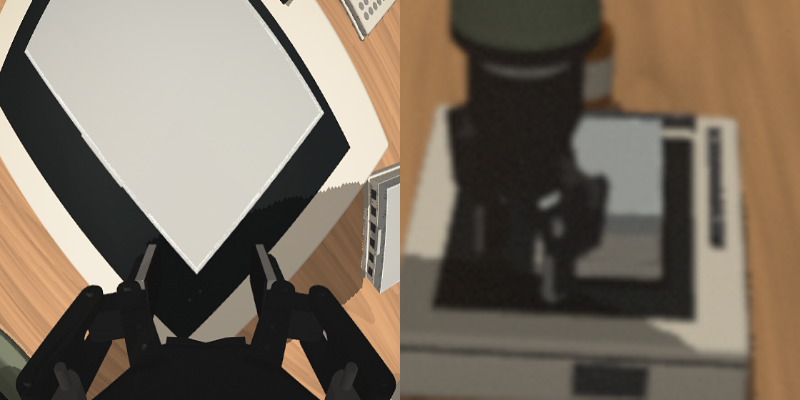

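The wrist view shows the rack corner at (197,272), centred between the fingertips at (150,260) and (262,260). I lower gently to find the glass.

>>> {"op": "carry_out", "data": {
  "targets": [
    [0,0,1.5,0,0,0,75],
    [0,0,1.5,0,0,0,75],
    [0,0,0,0,0,0,75]
  ]
}}

```text
clock: 7.43
position: [0.4778, -0.109, 0.0613]
tool_rot: [-3.142, -0.0, 0.7]
force: [0.7, 0.3, -0.1]
grip_width: 0.0603
```

>>> {"op": "carry_out", "data": {
  "targets": [
    [0,0,1.5,0,0,0,75],
    [0,0,1,0,0,0,75],
    [0,0,0,0,0,0,75]
  ]
}}

```text
clock: 7.68
position: [0.4777, -0.1091, 0.0586]
tool_rot: [-3.141, 0.0, 0.7]
force: [0.4, 0.1, -0.9]
grip_width: 0.0605
```

>>> {"op": "carry_out", "data": {
  "targets": [
    [0,0,1,0,0,0,75],
    [0,0,1,0,0,0,75],
    [0,0,0,0,0,0,75]
  ]
}}

```text
clock: 7.93
position: [0.4777, -0.1091, 0.0566]
tool_rot: [-3.141, 0.0, 0.7]
force: [0.0, 0.1, 0.7]
grip_width: 0.0603
```

The fingers still float free of the glass, with their tips about 3–6 mm above it, so they will meet the rack's foot. Now I push diagonally towards the corner.

>>> {"op": "carry_out", "data": {
  "targets": [
    [13,-2,0,0,0,0,75],
    [10,-2,0,0,0,0,75],
    [6,-1,0,0,0,0,75],
    [6,-2,0,0,0,0,75],
    [0,0,0,0,0,0,75]
  ]
}}

```text
clock: 8.35
position: [0.5008, -0.0797, 0.0567]
tool_rot: [-3.142, -0.0, 0.702]
force: [0.1, -1.0, 0.1]
grip_width: 0.0602
```

>>> {"op": "carry_out", "data": {
  "targets": [
    [6,-2,0,0,0,0,75],
    [7,-2.3,0,0,0,0,75],
    [7,-2.3,0,0,0,0,75],
    [7,-2.3,0,0,0,0,75],
    [7,-2.3,0,0,0,0,75]
  ]
}}

```text
clock: 8.77
position: [0.5192, -0.05, 0.0568]
tool_rot: [-3.142, 0.0, 0.7]
force: [0.2, -0.2, -0.4]
grip_width: 0.0602
```

>>> {"op": "carry_out", "data": {
  "targets": [
    [7,-2.3,0,0,0,0,75],
    [7,-2.3,0,0,0,0,75],
    [7,-2.3,0,0,0,0,75],
    [4,-2,0,0,0,0,75],
    [0,0,0,0,0,0,75]
  ]
}}

```text
clock: 9.18
position: [0.5327, -0.0266, 0.0567]
tool_rot: [-3.141, -0.0, 0.702]
force: [-0.5, -0.3, 0.5]
grip_width: 0.0603
```

```bash
python3 - <<'E'
from h import *
from workcell import bot
s=bot.observe();print(s["position"],s["tool_rot"],s["grip_width"],s["force"])
f=bot.grab_frame("top");g=bot.grab_frame("side");np.savez("pics/top2.npz",**f);np.savez("pics/side2.npz",**g)
c=lambda f,r:cv2.resize(f["color"][r[0]:r[1],r[2]:r[3],::-1],(400,400),interpolation=cv2.INTER_CUBIC)
cv2.imwrite("pics/c2.png",np.hstack([c(f,(155,235,240,320)),c(g,(170,280,230,340))]))
E
```

```text
[ 0.53273502 -0.02655314  0.05670947] [-3.14147090e+00 -3.54827209e-04  7.01501117e-01] 0.060271652000616446 [-0.47288899 -0.26935417  0.47033499]
```

View pics/c2.png

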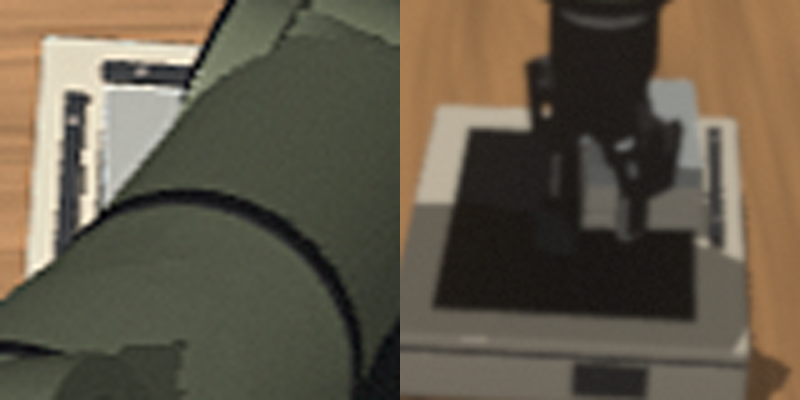

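The top crop shows the rack's corner at (103,88), close to both stops. In the side crop it is still upright and square. I continue slowly to contact.

>>> {"op": "carry_out", "data": {
  "targets": [
    [3,-0.7,0,0,0,0,75],
    [3,-0.7,0,0,0,0,75],
    [3,-0.7,0,0,0,0,75],
    [2,-0.4,0,0,0,0,75],
    [0,0,0,0,0,0,75]
  ]
}}

```text
clock: 9.7
position: [0.5394, -0.0184, 0.0568]
tool_rot: [3.142, -0.0, 0.701]
force: [0.8, -0.0, 0.0]
grip_width: 0.06
```

>>> {"op": "carry_out", "data": {
  "targets": [
    [1.5,-0.4,0,0,0,0,75],
    [1.5,-0.4,0,0,0,0,75],
    [0,0,0,0,0,0,75]
  ]
}}

```text
clock: 9.95
position: [0.5407, -0.016, 0.0567]
tool_rot: [-3.141, 0.0, 0.7]
force: [-0.3, -0.9, -0.4]
grip_width: 0.06
```

>>> {"op": "carry_out", "data": {
  "targets": [
    [1,-0.2,0,0,0,0,75],
    [1,-0.2,0,0,0,0,75],
    [0,0,0,0,0,0,75]
  ]
}}

```text
clock: 10.2
position: [0.5418, -0.0146, 0.0567]
tool_rot: [-3.141, 0.001, 0.7]
force: [-4.1, -1.2, -0.1]
grip_width: 0.0601
```

>>> {"op": "carry_out", "data": {
  "targets": [
    [0.65,-0.75,0,0,0,0,75],
    [0.65,-0.75,0,0,0,0,75],
    [0,0,0,0,0,0,75]
  ]
}}

```text
clock: 10.45
position: [0.5417, -0.014, 0.0567]
tool_rot: [3.141, 0.001, 0.699]
force: [-3.4, -9.6, -1.0]
grip_width: 0.06
```

>>> {"op": "carry_out", "data": {
  "targets": [
    [0.65,-0.75,0,0,0,0,75],
    [0,0,0,0,0,0,75]
  ]
}}

```text
clock: 10.62
position: [0.5417, -0.0137, 0.0568]
tool_rot: [3.14, 0.002, 0.698]
force: [-5.0, -13.3, -1.3]
grip_width: 0.0603
```

>>> {"op": "carry_out", "data": {
  "targets": [
    [0.75,0.65,0,0,0,0,75],
    [0,0,0,0,0,0,75],
    [0,0,0,0,0,0,75]
  ]
}}

```text
clock: 10.87
position: [0.5419, -0.0139, 0.0566]
tool_rot: [3.141, 0.003, 0.698]
force: [-8.9, -12.6, 1.7]
grip_width: 0.0607
```

>>> {"op": "carry_out", "data": {
  "targets": [
    [0.4,0.3,0,0,0,0,75],
    [0,0,0,0,0,0,75],
    [0,0,0,0,0,0,75]
  ]
}}

```text
clock: 11.12
position: [0.542, -0.0138, 0.0566]
tool_rot: [-3.142, 0.003, 0.698]
force: [-12.2, -13.0, 4.2]
grip_width: 0.0602
```

```bash
python3 - <<'E'
from h import *
from workcell import bot
from scipy.spatial.transform import Rotation as Ro
s=bot.observe();print(s["force"],s["moment"])
f=bot.grab_frame("wrist");g=bot.grab_frame("side");t=bot.grab_frame("top")
np.savez("pics/wrist3.npz",pos=s["position"],rot=s["tool_rot"],**f);np.savez("pics/side3.npz",**g);np.savez("pics/top3.npz",**t)
cv2.imwrite("pics/w3.png",np.hstack([cv2.resize(f["color"][:,:,::-1],(560,420)),cv2.resize(g["color"][180:250,270:310,::-1],(240,420),interpolation=cv2.INTER_CUBIC)]))
W=world(g);z=W[...,2];m=(z>.107)&(z<.117)&(W[...,0]>.5)&(W[...,0]<.64)&(W[...,1]>-.06)&(W[...,1]<.12)&(g["color"].sum(2)>300)
P=W[m];print(len(P),rect(P),P.max(0),P[:,2].mean())
A=np.c_[P[:,:2]-P[:,:2].mean(0),np.ones(len(P))];print("tilt",np.degrees(np.linalg.lstsq(A,P[:,2],rcond=None)[0][:2]))
E
```

```text
[-12.19338802 -12.96948289   4.1752924 ] [-2.78439654  2.47560762 -0.27695041]
168 (array([590.7,  30.4]), array([125.9,  49.8]), 84.1) [0.62123578 0.09276685 0.11536758] 0.11177650632333117
tilt [-1.13906911 -0.27636049]
```

View pics/w3.png

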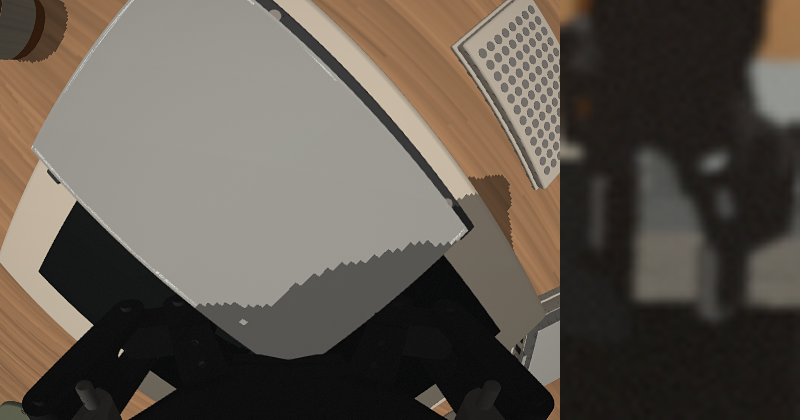

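```bash
python3 - <<'E'
from h import *
from scipy.spatial.transform import Rotation as Ro
d=np.load("pics/wrist3.npz");K=d["K"];c=d["color"].astype(int)
T=np.eye(4);T[:3,:3]=Ro.from_euler("xyz",d["rot"]).as_matrix();T[:3,3]=d["pos"];T=T@d["T_tool_cam"]
def cast(u,v,h):
    x,y=(u-K[0,2])/K[0,0],(v-K[1,2])/K[1,1];r=np.hypot(x,y)
    q=T[:3,:3]@np.array([np.sin(r)*x/r,np.sin(r)*y/r,np.cos(r)]);return T[:3,3]+q*(h-T[2,3])/q[2]
L,S,E=[],[],[]
for v in range(40,195,5):
    r=c[v];g=r.sum(1);sat=r.max(1)-r.min(1)
    a=next((u for u in range(250,540) if g[u]<250),None)
    if a is None: continue
    b=next((u for u in range(a,550) if g[u]>450),None)
    if b is None or b-a>60: continue
    e=next((u for u in range(b,558) if sat[u]>65),None)
    L.append(cast(a-.5,v,.112));S.append(cast(b-.5,v,.07))
    if e: E.append(cast(e-.5,v,.06))
for n,P in(("lid +x edge",L),("stop back",S),("scanner edge",E)):
    P=np.array(P);k=np.polyfit(P[:,1],P[:,0],1)
    res=P[:,0]-np.polyval(k,P[:,1]);g=abs(res)<.003;k=np.polyfit(P[g,1],P[g,0],1)
    print(n,len(P),g.sum(),"yaw",-np.degrees(np.arctan(k[0])).round(2),"x at y=.03",np.polyval(k,.03).round(4),"y",P[:,1].min().round(3),P[:,1].max().round(3),"rms mm",(res[g].std()*1e3).round(2))
E
```

```text
lid +x edge 31 31 yaw -4.44 x at y=.03 0.6152 y -0.013 0.045 rms mm 0.06
stop back 31 31 yaw -5.06 x at y=.03 0.6279 y -0.04 0.045 rms mm 0.09
scanner edge 31 19 yaw -4.97 x at y=.03 0.642 y -0.074 0.034 rms mm 1.75
```

```bash
cat > m.py <<'E'
from h import *
from scipy.spatial.transform import Rotation as Ro
def go(fn):
    d=np.load(fn);K=d["K"];c=d["color"].astype(int).sum(2)
    T=np.eye(4);T[:3,:3]=Ro.from_euler("xyz",d["rot"]).as_matrix();T[:3,3]=d["pos"];T=T@d["T_tool_cam"]
    def cast(u,v,h):
        x,y=(u-K[0,2])/K[0,0],(v-K[1,2])/K[1,1];r=np.hypot(x,y)
        q=T[:3,:3]@np.array([np.sin(r)*x/r,np.sin(r)*y/r,np.cos(r)]);return T[:3,3]+q*(h-T[2,3])/q[2]
    L,S,X,G=[],[],[],[]
    for v in range(10,200,3):
        a=next((u for u in range(250,540) if c[v,u]<250),None)
        if a is None: continue
        b=next((u for u in range(a,550) if c[v,u]>450),None)
        if b is None or b-a>60: continue
        L.append(cast(a-.5,v,.112));S.append(cast(b-.5,v,.07))
    for v in range(215,285,3):
        a=next((u for u in range(260,0,-1) if c[v,u]<200),None)
        if a: X.append(cast(a+.5,v,.112))
        b=next((u for u in range(a,0,-1) if c[v,u]>400),None) if a else None
        if b and v<265: G.append(cast(b+.5,v,.06))
    for n,P in(("lid +x",L),("stop back",S),("lid -x",X)):
        P=np.array(P);k=np.polyfit(P[:,1],P[:,0],1)
        for _ in range(2):
            res=P[:,0]-np.polyval(k,P[:,1]);g=abs(res)<.0008+1e-9;k=np.polyfit(P[g,1],P[g,0],1)
        print(n,len(P),g.sum(),"yaw",-np.degrees(np.arctan(k[0])).round(2),"x(y=0,.03)",np.polyval(k,[0,.03]).round(4),"y",P[g,1].min().round(3),P[g,1].max().round(3))
E
python3 -c "
from m import *;go('pics/wrist3.npz')
t=dict(np.load('pics/top3.npz'));W=world(t);z=W[...,2]
m=(z>.107)&(z<.117)&(W[...,0]>.52)&(W[...,0]<.64)&(W[...,1]>-.06)&(W[...,1]<.12);v,u=np.nonzero(m);print(len(v),v.min(),v.max(),u.min(),u.max());P=W[m];print(P.max(0))"
```

```text
lid +x 64 61 yaw -4.55 x(y=0,.03) [0.6129 0.6153] y -0.015 0.057
stop back 64 64 yaw -5.01 x(y=0,.03) [0.6253 0.6279] y -0.046 0.063
lid -x 24 24 yaw -4.42 x(y=0,.03) [0.5315 0.5338] y 0.032 0.065
163 168 189 255 268
[0.61944731 0.09540164 0.11695366]
```

The rack reads about -4.5° against the stop's -5.0°, so it may be 0.5° out of square. I ease the y push, press harder in x so the long stop squares it, then restore y.

>>> {"op": "carry_out", "data": {
  "targets": [
    [-1.3,1.5,0,0,0,0,75],
    [0,0,0,0,0,0,75],
    [0.75,0.65,0,0,0,0,75],
    [0.75,0.65,0,0,0,0,75],
    [0,0,0,0,0,0,75]
  ]
}}

```text
clock: 11.68
position: [0.5427, -0.0141, 0.0563]
tool_rot: [-3.138, 0.004, 0.7]
force: [-18.7, -4.1, 9.8]
grip_width: 0.0605
```

>>> {"op": "carry_out", "data": {
  "targets": [
    [0.4,0.3,0,0,0,0,75],
    [0,0,0,0,0,0,75],
    [0,0,0,0,0,0,75]
  ]
}}

```text
clock: 11.93
position: [0.5428, -0.0141, 0.0563]
tool_rot: [-3.137, 0.005, 0.7]
force: [-22.4, -5.2, 11.1]
grip_width: 0.0601
```

```bash
python3 - <<'E'
from m import *
from workcell import bot
s=bot.observe();print(s["position"],s["force"])
f=bot.grab_frame("wrist");np.savez("pics/wrist4.npz",pos=s["position"],rot=s["tool_rot"],**f);go("pics/wrist4.npz")
E
```

```text
[ 0.54279008 -0.01413881  0.05627596] [-22.42223225  -5.17196819  11.1272851 ]
lid +x 64 63 yaw -4.72 x(y=0,.03) [0.613  0.6155] y -0.016 0.057
stop back 64 64 yaw -4.97 x(y=0,.03) [0.6253 0.6279] y -0.044 0.063
lid -x 24 24 yaw -4.63 x(y=0,.03) [0.5316 0.534 ] y 0.032 0.065
```

>>> {"op": "carry_out", "data": {
  "targets": [
    [-3.5,-1.5,0,0,0,0,75],
    [-1.3,1.5,0,0,0,0,75],
    [0,0,0,0,0,0,75]
  ]
}}

```text
clock: 12.23
position: [0.5421, -0.0165, 0.0568]
tool_rot: [-3.141, 0.0, 0.7]
force: [-5.4, 1.3, 0.7]
grip_width: 0.0604
```

>>> {"op": "carry_out", "data": {
  "targets": [
    [1,0.85,0,0,0,0,75],
    [1,0.85,0,0,0,0,75],
    [0.75,0.65,0,0,0,0,75],
    [0.75,0.65,0,0,0,0,75],
    [0,0,0,0,0,0,75]
  ]
}}

```text
clock: 12.65
position: [0.543, -0.0162, 0.0561]
tool_rot: [-3.135, 0.005, 0.701]
force: [-27.4, 1.8, 17.1]
grip_width: 0.0604
```

```bash
python3 - <<'E'
from m import *
from workcell import bot
s=bot.observe();print(s["position"],s["force"])
f=bot.grab_frame("wrist");np.savez("pics/wrist5.npz",pos=s["position"],rot=s["tool_rot"],**f);go("pics/wrist5.npz")
E
```

```text
[ 0.54304281 -0.0162317   0.05610844] [-27.43142801   1.81506685  17.11251384]
lid +x 64 63 yaw -4.97 x(y=0,.03) [0.6131 0.6157] y -0.016 0.055
stop back 64 64 yaw -4.96 x(y=0,.03) [0.6253 0.6279] y -0.046 0.062
lid -x 24 24 yaw -5.07 x(y=0,.03) [0.5316 0.5342] y 0.03 0.063
```

It is now square: lid edges -4.97° and -5.07°, stop -4.96°. I bring the y push back on.

>>> {"op": "carry_out", "data": {
  "targets": [
    [0.65,-0.75,0,0,0,0,75],
    [0.65,-0.75,0,0,0,0,75],
    [0.5,-0.6,0,0,0,0,75],
    [0,0,0,0,0,0,75]
  ]
}}

```text
clock: 13.03
position: [0.543, -0.0146, 0.0559]
tool_rot: [-3.136, 0.006, 0.7]
force: [-26.4, -4.9, 8.4]
grip_width: 0.0603
```

>>> {"op": "carry_out", "data": {
  "targets": [
    [0.5,-0.6,0,0,0,0,75],
    [0.35,-0.4,0,0,0,0,75],
    [0,0,0,0,0,0,75],
    [0,0,0,0,0,0,75]
  ]
}}

```text
clock: 13.37
position: [0.543, -0.0143, 0.0559]
tool_rot: [-3.137, 0.007, 0.7]
force: [-25.8, -9.5, 7.1]
grip_width: 0.0601
```

```bash
python3 - <<'E'
from m import *
from workcell import bot
s=bot.observe();print(s["position"],s["force"])
f=bot.grab_frame("wrist");np.savez("pics/wrist6.npz",pos=s["position"],rot=s["tool_rot"],**f);go("pics/wrist6.npz")
E
```

```text
[ 0.54302377 -0.0142877   0.05587401] [-25.77048965  -9.46656733   7.12803826]
lid +x 64 62 yaw -4.99 x(y=0,.03) [0.6131 0.6157] y -0.015 0.057
stop back 64 64 yaw -4.98 x(y=0,.03) [0.6253 0.6279] y -0.044 0.063
lid -x 24 24 yaw -5.01 x(y=0,.03) [0.5315 0.5342] y 0.033 0.065
```

>>> {"op": "carry_out", "data": {
  "targets": [
    [0.5,-0.6,0,0,0,0,75],
    [0,0,0,0,0,0,75],
    [0,0,0,0,0,0,75]
  ]
}}

```text
clock: 13.67
position: [0.543, -0.0141, 0.0559]
tool_rot: [-3.138, 0.007, 0.699]
force: [-26.8, -13.0, 6.7]
grip_width: 0.0605
```

>>> {"op": "carry_out", "data": {
  "targets": [
    [0.5,-0.6,0,0,0,0,75],
    [0,0,0,0,0,0,75],
    [0,0,0,0,0,0,75]
  ]
}}

```text
clock: 13.92
position: [0.543, -0.014, 0.0559]
tool_rot: [-3.139, 0.007, 0.698]
force: [-25.4, -16.7, 5.8]
grip_width: 0.0606
```

>>> {"op": "carry_out", "data": {
  "targets": [
    [0.5,-0.6,0,0,0,0,75],
    [0,0,0,0,0,0,75],
    [0,0,0,0,0,0,75]
  ]
}}

```text
clock: 14.17
position: [0.543, -0.0138, 0.0559]
tool_rot: [-3.139, 0.008, 0.698]
force: [-26.4, -20.1, 5.3]
grip_width: 0.0605
```

```bash
python3 - <<'E'
from m import *
from workcell import bot
s=bot.observe();print(s["position"],s["force"])
f=bot.grab_frame("wrist");np.savez("pics/wrist7.npz",pos=s["position"],rot=s["tool_rot"],**f);go("pics/wrist7.npz")
g=bot.grab_frame("side");t=bot.grab_frame("top")
c=lambda f,r:cv2.resize(f["color"][r[0]:r[1],r[2]:r[3],::-1],(400,400),interpolation=cv2.INTER_CUBIC)
cv2.imwrite("pics/c7.png",np.hstack([c(t,(155,215,240,300)),c(g,(180,260,260,340))]))
E
```

```text
[ 0.54296093 -0.01376952  0.05588944] [-26.40539855 -20.06225378   5.33506461]
lid +x 63 61 yaw -5.03 x(y=0,.03) [0.613  0.6157] y -0.014 0.058
stop back 63 63 yaw -4.98 x(y=0,.03) [0.6252 0.6278] y -0.042 0.064
lid -x 24 24 yaw -5.15 x(y=0,.03) [0.5314 0.5341] y 0.033 0.066
```

View pics/c7.png

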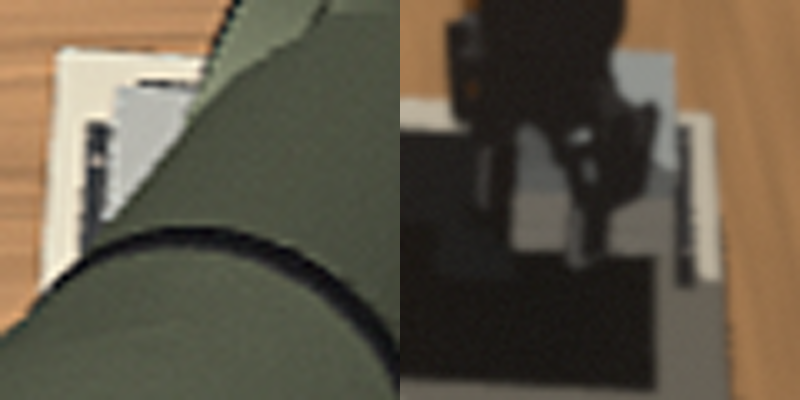

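The top crop shows the rack's corner nestled at (115,90), against the short stop at (100,150). The side crop shows it upright. As a check for friction sticking, I ease x a little and see whether y creeps.

>>> {"op": "carry_out", "data": {
  "targets": [
    [-0.75,-0.65,0,0,0,0,75],
    [-0.75,-0.65,0,0,0,0,75],
    [0,0,0,0,0,0,75]
  ]
}}

```text
clock: 14.57
position: [0.5428, -0.0137, 0.0562]
tool_rot: [3.141, 0.005, 0.698]
force: [-14.9, -20.5, -0.7]
grip_width: 0.0604
```

>>> {"op": "carry_out", "data": {
  "targets": [
    [0.5,-0.6,0,0,0,0,75],
    [0,0,0,0,0,0,75],
    [0,0,0,0,0,0,75]
  ]
}}

```text
clock: 14.82
position: [0.5429, -0.0136, 0.0563]
tool_rot: [3.141, 0.006, 0.697]
force: [-14.7, -23.6, -0.4]
grip_width: 0.0603
```

```bash
python3 - <<'E'
from m import *
from workcell import bot
s=bot.observe();print(s["position"],s["force"])
f=bot.grab_frame("wrist");np.savez("pics/wrist8.npz",pos=s["position"],rot=s["tool_rot"],**f);go("pics/wrist8.npz")
t=bot.grab_frame("top");W=world(t);c=t["color"].astype(int).sum(2)
for v in(170,174,178,182):print(v,c[v,250:264].tolist(),(W[v,250:264,2]*1e3).astype(int).tolist())
a=np.radians(-5)
for h,x,y in((.07,-30,0),(.112,-30,-2.4),(.07,-30,10)):
    p=np.array([.6237,.0932])+np.array([x*np.cos(a)-y*np.sin(a),x*np.sin(a)+y*np.cos(a)])/1e3
    T=np.linalg.inv(t["cam_to_world"]);q=t["K"]@(T@np.r_[p,h,1])[:3];print("pred px",q[:2]/q[2])
E
```

```text
[ 0.54285339 -0.01361179  0.05628995] [-14.71580961 -23.62006589  -0.41927811]
lid +x 63 61 yaw -4.97 x(y=0,.03) [0.6131 0.6158] y -0.014 0.058
stop back 63 63 yaw -4.96 x(y=0,.03) [0.6253 0.6279] y -0.042 0.064
lid -x 24 24 yaw -5.02 x(y=0,.03) [0.5314 0.534 ] y 0.033 0.066
170 [645, 641, 643, 638, 642, 648, 629, 554, 530, 540, 543, 539, 539, 546] [58, 60, 57, 59, 60, 59, 111, 112, 115, 108, 108, 110, 111, 112]
174 [647, 665, 543, 261, 145, 125, 352, 519, 539, 543, 538, 541, 542, 541] [59, 61, 69, 67, 72, 72, 113, 107, 111, 115, 109, 110, 117, 110]
178 [648, 672, 518, 289, 384, 290, 467, 598, 540, 542, 544, 541, 549, 576] [62, 63, 71, 69, 66, 65, 112, 112, 112, 113, 112, 114, 116, 109]
182 [655, 685, 513, 163, 172, 297, 492, 569, 560, 567, 526, 346, 172, 204] [52, 60, 67, 73, 70, 66, 109, 118, 114, 113, 118, 541, 549, 556]
pred px [255.38103223 181.18790801]
pred px [255.56894743 177.86890012]
pred px [251.57087793 180.94564068]
```

>>> {"op": "carry_out", "data": {
  "targets": [
    [0.7,0.6,0,0,0,0,75],
    [0,0,0,0,0,0,75],
    [0,0,0,0,0,0,75],
    [0,0,0,0,0,0,75],
    [0,0,0,0,0,0,75]
  ]
}}

```text
clock: 15.33
position: [0.5429, -0.0136, 0.0562]
tool_rot: [-3.141, 0.007, 0.697]
force: [-20.1, -23.9, 3.2]
grip_width: 0.0604
```

```bash
python3 - <<'E'
from m import *
from workcell import bot
s=bot.observe();print(s["position"],s["force"],s["clock"])
f=bot.grab_frame("wrist");np.savez("pics/wrist9.npz",pos=s["position"],rot=s["tool_rot"],**f);go("pics/wrist9.npz")
if s["force"][0]<-10 and s["force"][1]<-12: print(bot.job_done())
E
```

```text
[ 0.54291509 -0.01363397  0.05616116] [-20.0894946  -23.89807389   3.15726995] 15.3333
lid +x 63 61 yaw -4.99 x(y=0,.03) [0.6131 0.6157] y -0.014 0.058
stop back 63 63 yaw -4.97 x(y=0,.03) [0.6253 0.6279] y -0.042 0.064
lid -x 24 24 yaw -4.93 x(y=0,.03) [0.5315 0.5341] y 0.033 0.066
the job is handed in; nothing more can be done
None
```

The lid is shut, and I handed the job in with the rack held in the corner, pressed against both stops. It took about 15 s on the robot's clock.

**What I did:** I swept the lid shut with closed fingers and pressed down on it; it stopped at 111.6 mm, where 112 mm means fully shut. I then slid the rack over the glass with the half-open fingers on either side of its free corner.

**First seating was not square:** the rack sat about 0.5° off the long stop. I backed off, pressed it against the long stop alone until it was flat, then pushed it onto the short stop.

**Last checks:**
- **Push:** about 20 N towards the long stop and 24 N towards the short stop, with about 3 N vertically.
- **Squareness:** the lid edges read -4.99° and -4.93°, against -4.97° for the long stop.
- **Short stop:** I saw this one only indirectly. The depth jumped straight from stop to lid with no glass between. The push stayed at 20 N or more when I eased the long-side push.
- **Flatness:** a plane fit on the few visible lid points, taken before the final seating, gave about 1° of tilt. I put that down to depth noise and did not repeat the fit. Later lid heights still averaged about 112 mm.
- **Bystanders:** the moves stayed clear of the bottle, jar and plate, but I did not re-measure their positions.

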